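# Set the tortilla press's thickness stop with its knurled wheel

### The arm

A 7-joint arm with a two-finger parallel gripper is mounted at the origin on the work surface. World frame = base frame: x ahead of the robot, y to its left, z up, the work surface at z = 0. Lengths are in m, angles in rad, forces in N, time in s.
With the tool pointing down it reaches from about 0.4 to 0.85 m from the base axis. Payload 10.4 kg.
Tool frame: the origin (TCP) lies midway between the tips of the shut fingers; the grasp point (between the pads) lies 19 mm behind it; z points along the fingers, x is the direction in which the jaws open and shut, and the axes are right-handed (so a half turn about z gives the same grasp; the last joint's range is limited). The gripper opens to 87 mm and grips with 3 to 60 N. Pads are 19 mm wide; open, the fingers measure 117 mm over their backs; the gripper's body (75 mm by 190 mm) begins 51 mm behind the grasp point.
Start: joints at [1.224, 0.332, -0.065, 1.46, 0.022, 1.35, -0.088], TCP at [0.199, -0.593, 0.223] pointing down, gripper open.
Joint ranges: [-2.6, 2.6], [-0.5, 2.12], [-1.47, 1.34], [0.16, 2.42], [-1.27, 4.41], [0.06, 2.06], [-2.6, 2.6]. Speed limits (rad/s): [2.22, 2.22, 2.79, 2.79, 3.14, 3.14, 3.14].

### API

Orientations are given as a unit quaternion [x, y, z, w].
In Python, from bench import r gives the robot as it stands. The module is installed in compiled form; this text tells all that it offers.
- The arm moves only by the tool play_rows, never from a script. Its argument "commands" is a list of rows, each a list of 7 numbers: the shift along the world's x, y, z in cm, then the turn, a rotation vector about the world's x, y, z in rad, then the finger opening in cm, from 0 to 8.7. A call has 1 to 20 rows; each row shifts and turns the commanded pose from where the row before left it; what a row does not reach is not made up. A row lasts 1/8 s, in which the tool goes at most 62.5 mm and 10.7 degrees, less where a joint would pass 70% of its speed; a pose out of reach is approached as far as the arm can. A call is refused whole if a number of a shift passes 6.25 or a number of a turn 0.188, either way. A call with a gripper value outside its range is refused whole. The fingers move at their own pace and stop on an object; "grip_force" is the grip in N (left out, the last holds). Time passes only in rows, so rows that do not move let the fingers close. It gives the time, the measured TCP pose, the force and the opening at its end, in the units of the state.
- r.read_state(): the state, without advancing time (a new reading comes with each control period).
- r.camera(name): name is "scene" or "top"; returns a dict with "img" (480x640x3 uint8, red, green, blue), "K" (3x3 intrinsics, pixels), "k1" (the pictures are not rectified: a ray, as slopes to the right and down, at radius r is drawn at 1 + k1 r^2 times it, then the intrinsics apply), "camera_from_world" (4x4, takes a point from world to camera coordinates). Camera axes: x right, y down, z forward; pixel columns grow to the right and rows downward; lengths in m; the calibration is good to about 2 mm. A picture is of the moment at which its call begins. There is no depth.
- r.close_job(): hands the job in, once; it reports no verdict.
The state is a dict: "time": time; "joint_positions": joint angles; "joint_vel": joint speeds; "joint_torque": joint torques, N m; "ee_pos": TCP position; "eef_rot": TCP orientation; "ft_force": force on the tool from outside, world axes, zero at the start; "torque": the same for the moment, N m; "width": finger opening in m.
Only numpy, scipy, OpenCV 4.12 (cv2) and the standard library are available. Lean on these libraries where they do the work, as an engineer would, in place of code of your own. Each camera call takes 0.05 s, during which the arm holds its last target. There are 200 camera calls.

### The job

Set the tortilla thickness: with a fingertip on top of the press's knurled adjuster wheel, roll it, stroke by stroke and without leaning hard on it, until the sliding stop has closed the gap to the gauge mark, its pointer blade in line with the mark's blade. Work the stop only through the wheel, never by pushing it; do not grasp or lift anything; leave the gauge mark, the lever and everything else on the counter where they are, and take the finger away at the end.

Things in the scene. Friction and masses are not known exactly. Their poses are not given: they have to be found in the camera images.
- press: heavy cast iron tortilla press, fixed, its place and yaw differ. Origin: centre of the underside of its 330 (x) x 210 (y) mm base; x away from the robot at yaw 0, y left, z up. Closed round plates, 60 mm high, lever over them. The adjuster lies along its right side (y = -155 mm), near to far: wheel (axle x = -20), sliding stop, fixed jaw (near face x = 110, 60 mm high)
- wheel_top (a point): highest point of the wheel's rim, mid-width, 100 mm above the counter; axes parallel to the press's, does not turn with the wheel. Upright knurled steel wheel, 76 mm diameter, 26 wide, axle level along the press's y; its top 20 mm stand clear above a cheek plate on each side (6 thick, 80 high, 66 long in x). Rim friction about 1
- fork: sprung fork that carries the wheel and, on its rail, the sliding stop; origin on the axle, 38 mm below wheel_top, axes as the press's. Wheel, rail and stop yield together straight down under a finger: about 3 N to start, then 1 N per mm, hard stop after 8 mm; it springs back up. About 5 mm down is right for rolling
- wheel (a joint): turn of the wheel, rad, 0 to 4.2. Grows as the TOP of the rim is rolled away towards the press's +x (38 mm of rim travel per rad). Light friction (1 to 1.5 N at the rim); it stays where it is left, does not run on.
- stop: sliding steel stop on the rail, block 32 (x) x 34 (y), top 64 mm high; driven by the wheel, 15 mm towards the press's +x (the fixed jaw) per rad of the wheel. Origin at counter height under its front (+x) face. Must not be pushed directly.
- stop_pointer (a point): outer end of the stop's pointer, a 3 mm thin level blade that sticks out 22 mm to the press's -y beside the stop's front face; the point lies on the blade's top mid-line, 55 mm high
- gauge: gauge mark: upright steel tab clamped on the ledge right of the rail, at a place along it that differs each time; origin at counter height under the tab's mid-plane
- gauge_mark (a point): inner top end of the mark's upright 3 mm thick blade, 55 mm high, 1.5 mm beside the path of the pointer's end; axes parallel to the press's. Its x relative to the pointer is what is left to close: 20 to 50 mm at the start. The wheel is right when the two blades are in one line along y.
- lever (a joint): lift of the press's lever, rad, 0 lying over the plates; stiff, stays where it is; not to be moved
- lever_tip (a point): end of the lever's handle, about 300 mm along the lever from its hinge, 100 mm high when down, up to 190 mm when part raised
- mug: bystander: white enamel mug, 80 mm across, 85 high, handle on its +y side; origin under its centre
- scoop: bystander: blue plastic scoop lying down, tray 85 x 60 x 35 high, handle to its -x; origin under its centre
- jar: bystander: squat glass jar with red lid, 86 across, 100 high; origin under its centre
- molinillo: bystander: wooden whisk lying on the left of the press, 300 long, 56 high; origin under its centre
- salt_bowl: bystander: small clay bowl, 84 across, 35 high; origin under its centre

How it is judged:
On the way, in this order (a step that is already met when the one before it is completed fails the run):
1. a fingertip is on the wheel while the gap is still open (contact force between the fingers and fork above 1 N and x of stop_pointer in the frame of gauge_mark below -0.008 m), for 0.1 s.
2. the pointer is in line with the gauge mark (x of stop_pointer in the frame of gauge_mark between -0.003 and 0.003 m), for 0.2 s.
At the end, for the whole second after the job is handed in: The stop's pointer is within 3 mm of the gauge mark along the press's x, the wheel is still, the mark has moved less than 3 mm, the lever's tip less than 20 mm and no bystander more than 30 mm (all of step 2 and velocity of joint wheel between -0.05 and 0.05 rad/s and not (distance of gauge_mark from where it was at the start of the episode above 0.003 m) and not (distance of lever_tip from where it was at the start of the episode above 0.02 m) and not (distance of mug from where it was at the start of the episode above 0.03 m) and not (distance of scoop from where it was at the start of the episode above 0.03 m) and not (distance of jar from where it was at the start of the episode above 0.03 m) and not (distance of molinillo from where it was at the start of the episode above 0.03 m) and not (distance of salt_bowl from where it was at the start of the episode above 0.03 m)); the robot touches nothing.
It fails at once if the sliding stop is pushed directly (contact force between any of the arm, the fingers and stop above 1 N).
It fails at once if the gauge mark is shifted by 3 mm (distance of gauge_mark from where it was at the start of the episode above 0.003 m).
It fails at once if the lever's tip is moved by 20 mm (distance of lever_tip from where it was at the start of the episode above 0.02 m).
It fails at once if the wheel is pressed or squeezed with over 30 N (contact force between the fingers and fork above 30 N).
It fails at once if a bystander is lifted, carried or pushed by 30 mm (distance of any of mug, scoop, jar, molinillo, salt_bowl from where it was at the start of the episode above 0.03 m).
It also fails if it takes over 51 s, if anything falls off the work surface, if the arm or the gripper's body presses on something with over 40 N, if the wrist force passes 120 N, or if a joint passes its speed limit or range.

## Working session

There is one attempt and no reset: what is moved stays moved. The work goes in short steps, Python scripts to look and compute and a tool call to move; the robot and the scene stay as the last step left them, time stands still between calls to the robot, and variables do not carry over. Pictures are saved under pics/ and viewed, about 8 in all and at most 12, crops included, and the job is handed in when it is done.

Besides the shell and the picture viewer there is one more tool, called after "Emit:" by a JSON object that holds its "api" and its "payload", one argument or row to a line. play_rows: Moves the arm, as the interface text tells. Its arguments: {"type":"object","properties":{"commands":{"type":"array","items":{"type":"array","items":{"type":"number"}}},"grip_force":{"type":"number"}},"required":["commands"]}

```bash
mkdir -p pics; cat > h.py <<'E'
import numpy as np,cv2
from bench import r
def snap(n,f,crop=None,s=1):
    c=r.camera(n);im=c["img"][:,:,::-1];np.savez(f"pics/{f}.npz",**{k:c[k] for k in c})
    if crop: x0,y0,x1,y1=crop;im=im[y0:y1,x0:x1]
    cv2.imwrite(f"pics/{f}.png",cv2.resize(im,None,fx=s,fy=s,interpolation=cv2.INTER_CUBIC));return c
def proj(c,P):
    P=np.atleast_2d(P);T=c["camera_from_world"];q=P@T[:3,:3].T+T[:3,3];u=q[:,:2]/q[:,2:];r2=(u**2).sum(1,keepdims=True)
    u=u*(1+c["k1"]*r2);K=c["K"];return np.c_[u[:,0]*K[0,0]+K[0,2],u[:,1]*K[1,1]+K[1,2]]
def back(c,px,z):
    px=np.atleast_2d(px).astype(float);K=c["K"];d=np.c_[(px[:,0]-K[0,2])/K[0,0],(px[:,1]-K[1,2])/K[1,1]];u=d.copy()
    for _ in range(30): u=d/(1+c["k1"]*(u**2).sum(1,keepdims=True))
    T=c["camera_from_world"];R=T[:3,:3];o=-R.T@T[:3,3];v=np.c_[u,np.ones(len(u))]@R
    return o+v*((z-o[2])/v[:,2])[:,None]
E
python3 - <<'E'
from h import *
for n in("top","scene"):
    c=snap(n,n+"0");print(n,c["K"][0,0],c["k1"],np.linalg.inv(c["camera_from_world"]).round(3).tolist())
print(r.read_state())
E
```

```text
top 528.737094313711 0.008097305522937063 [[0.086, -0.971, 0.222, 0.353], [-0.996, -0.085, 0.014, 0.096], [0.005, -0.222, -0.975, 1.128], [0.0, 0.0, 0.0, 1.0]]
scene 440.5535276131937 0.017121606579702145 [[0.496, 0.462, -0.735, 1.226], [0.868, -0.254, 0.426, -0.297], [0.01, -0.85, -0.527, 0.571], [0.0, 0.0, 0.0, 1.0]]
{'time': 0.1, 'joint_positions': array([ 1.22440659,  0.33280134, -0.06474602,  1.46087782,  0.02157947,
        1.34990408, -0.08848307]), 'joint_vel': array([-8.77643245e-04, -1.30490738e-03, -2.21331061e-04, -2.30169012e-03,
       -3.04787470e-04, -4.15574056e-05,  9.57529394e-04]), 'joint_torque': array([ 1.37207957e-03, -6.24547219e+01,  2.44587637e-02, -3.90719032e+01,
       -6.15494815e-02,  3.67237930e-02,  5.17746469e-05]), 'ee_pos': array([ 0.19876537, -0.59217207,  0.22182841]), 'eef_rot': array([ 8.11859820e-01, -5.83852046e-01, -5.33261270e-04, -3.68258991e-04]), 'ft_force': array([ 0.76582568,  0.13261727, -0.3522108 ]), 'torque': array([-0.01647711,  0.01303129,  0.05100325]), 'width': 0.08723333142410211}
```

View pics/top0.png

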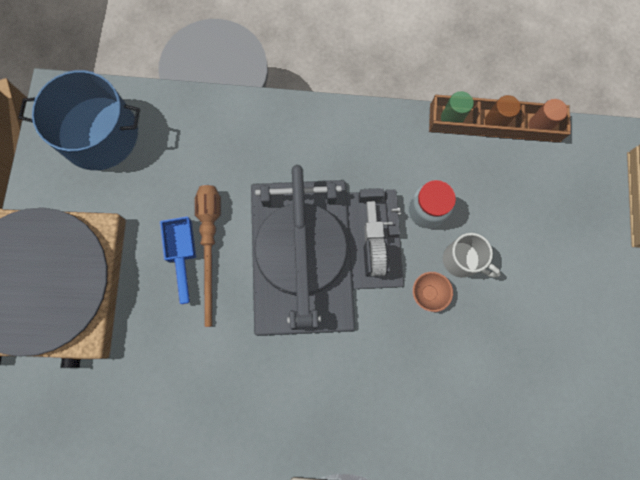

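View pics/scene0.png

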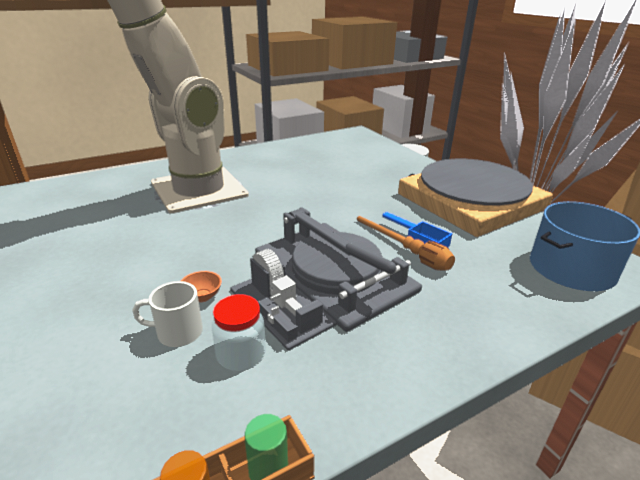

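The top view shows the press base at about (252–354, 182–334), the wheel at (377,258), the stop at (376,225) and the gauge at about (395,212). The jar, mug and bowl stand to the right. I'll zoom in on the adjuster.

```bash
python3 - <<'E'
from h import *
a=cv2.imread("pics/top0.png")[175:305,335:425];b=cv2.imread("pics/scene0.png")[235:350,225:345]
a=cv2.resize(a,None,fx=4.4,fy=4.4,interpolation=cv2.INTER_CUBIC);b=cv2.resize(b,None,fx=3.3,fy=3.3,interpolation=cv2.INTER_CUBIC)
o=np.zeros((600,800,3),np.uint8);o[:a.shape[0],:a.shape[1]]=a[:600];o[:b.shape[0],400:400+b.shape[1]]=b[:,:400];cv2.imwrite("pics/z0.png",o);print(a.shape,b.shape)
class C(dict):pass
c=dict(np.load("pics/top0.npz"))
print(back(c,[[252,184],[345,181],[354,332],[255,334]],0.02).round(3),back(c,[377,250],0.1).round(3))
E
```

```text
(572, 396, 3) (380, 396, 3)
[[0.703 0.256 0.02 ]
 [0.728 0.053 0.02 ]
 [0.404 0.011 0.02 ]
 [0.382 0.214 0.02 ]] [[ 0.563 -0.017  0.1  ]]
```

View pics/z0.png

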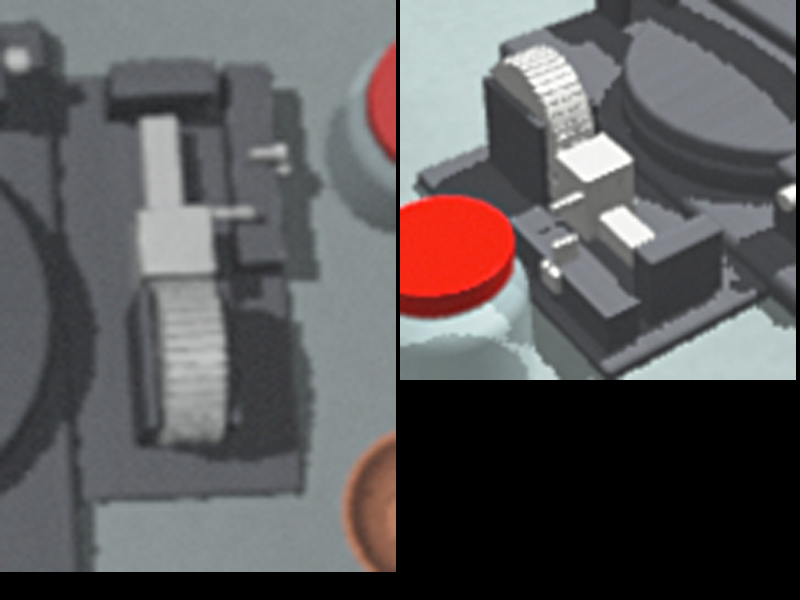

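The zoom shows the pointer's outer end at about (393,223.2) in the top picture and the mark's inner end at about (392.3,209.8). In the scene picture they are at (271,299) and (279,307).

```bash
cat >> h.py <<'E'
def tri(cs,pxs):
    from scipy.optimize import least_squares
    return least_squares(lambda P:np.concatenate([proj(c,P)[0]-p for c,p in zip(cs,pxs)]),[.6,-.04,.055])
E
python3 - <<'E'
from h import *
t=dict(np.load("pics/top0.npz"));s=dict(np.load("pics/scene0.npz"))
T=lambda x,y:(335+(x+.5)/4.4-.5,175+(y+.5)/4.4-.5)
S=lambda x,y:(225+(x-400+.5)/3.3-.5,235+(y+.5)/3.3-.5)
yaw=.1295;c,sn=np.cos(yaw),np.sin(yaw);R=np.array([[c,-sn],[sn,c]])
for n,a,b in[("ptr",T(255,212),S(552,212)),("mark",T(252,153),S(578,238))]:
    f=tri([t,s],[a,b]);print(n,f.x.round(4),"rms px",np.sqrt(2*f.cost),"top z.055",back(t,a,.055).round(4),"scene",back(s,b,.055).round(4))
p=back(t,T(255,212),.055)[0];m=back(t,T(252,153),.055)[0];print("gap",R.T@(m-p)[:2])
for z in(0,.012,.02):
  q=back(t,[[252,184],[345,181],[354,332],[255,334]],z);print(z,q.mean(0),np.linalg.norm(q[0]-q[3]),np.linalg.norm(q[1]-q[2]),np.linalg.norm(q[0]-q[1]))
st=back(t,[T(138,210),T(212,208)],.064);print("stop front face corners top",st.round(4))
for ctr in([.554,-.0228],[.558,-.021],[.55,-.02]):
  P=lambda x,y,z:np.r_[np.array(ctr)+R@[x,y],z]
  pts=np.array([P(0,.013,.1),P(0,-.013,.1),P(-.038,.013,.062),P(-.038,-.013,.062)])
  print(ctr,"top crop",((proj(t,pts)-[335,175]+.5)*4.4).round(0).tolist(),"scene",((proj(s,pts)-[225,235]+.5)*3.3+[400,0]).round(0).tolist())
E
```

```text
ptr [ 0.6341 -0.0518  0.0506] rms px 0.09441794770245539 top z.055 [[ 0.633  -0.0511  0.055 ]] scene [[ 0.639 -0.054  0.055]]
mark [ 0.6626 -0.049   0.0517] rms px 0.32085627703155656 top z.055 [[ 0.6619 -0.0481  0.055 ]] scene [[ 0.666  -0.0509  0.055 ]]
gap [ 0.02904243 -0.00078521]
0 [0.5575223  0.13423106 0.        ] 0.3294192393909295 0.3326290817790649 0.20794935141504256
0.012 [0.55534836 0.13382905 0.012     ] 0.3259139241090437 0.3290896109038495 0.2057365843625744
0.02 [0.55389906 0.13356105 0.02      ] 0.32357704725445324 0.326729963653706 0.20426140632759554
stop front face corners top [[ 0.6268  0.0052  0.064 ]
 [ 0.6308 -0.0295  0.064 ]]
[0.554, -0.0228] top crop [[170.0, 354.0], [227.0, 352.0], [166.0, 450.0], [222.0, 448.0]] scene [[556.0, 49.0], [518.0, 64.0], [526.0, 74.0], [490.0, 88.0]]
[0.558, -0.021] top crop [[166.0, 345.0], [224.0, 343.0], [162.0, 441.0], [218.0, 439.0]] scene [[561.0, 52.0], [524.0, 66.0], [531.0, 76.0], [495.0, 90.0]]
[0.55, -0.02] top crop [[163.0, 363.0], [221.0, 360.0], [159.0, 458.0], [215.0, 456.0]] scene [[557.0, 45.0], [520.0, 59.0], [528.0, 69.0], [492.0, 83.0]]
```

Both views agree within the calibration error. Yaw is about 0.13, wheel_top is about (0.557, -0.0215, 0.10), and the gap is about 29 mm, so about 74 mm of rim. I'll move over the wheel with the fingers shut and the jaw axis along the press x.

Emit:
{"api": "play_rows", "payload": {
  "commands": [
    [2.15, 3.55, 0, 0, 0, 0.086, 0],
    [2.15, 3.55, 0, 0, 0, 0.086, 0],
    [2.15, 3.55, 0, 0, 0, 0.086, 0],
    [2.15, 3.55, 0, 0, 0, 0.086, 0],
    [2.15, 3.55, 0, 0, 0, 0.086, 0],
    [2.15, 3.55, 0, 0, 0, 0.086, 0],
    [2.15, 3.55, 0, 0, 0, 0.086, 0],
    [2.15, 3.55, 0, 0, 0, 0.086, 0],
    [2.15, 3.55, 0, 0, 0, 0.086, 0],
    [2.15, 3.55, 0, 0, 0, 0.086, 0],
    [2.15, 3.55, 0, 0, 0, 0.086, 0],
    [2.15, 3.55, 0, 0, 0, 0.086, 0],
    [2.15, 3.55, 0, 0, 0, 0.086, 0],
    [2.15, 3.55, 0, 0, 0, 0.086, 0],
    [2.15, 3.55, 0, 0, 0, 0.086, 0],
    [2.15, 3.55, 0, 0, 0, 0.086, 0],
    [0, 0, -3, 0, 0, 0, 0],
    [0, 0, -3, 0, 0, 0, 0],
    [0, 0, -3, 0, 0, 0, 0],
    [0, 0, 0, 0, 0, 0, 0]
  ]
}}

```text
time: 2.6
ee_pos: [0.5412, -0.0246, 0.1305]
eef_rot: [0.998, 0.065, -0.002, -0.0]
ft_force: [1.3, -0.3, -0.1]
width: 0.0006
```

```bash
python3 - <<'E'
from h import *
from scipy.spatial.transform import Rotation as Ro
a=snap("top","a1");b=snap("scene","b1")
A=cv2.resize(a["img"][175:305,335:425,::-1],None,fx=4.4,fy=4.4,interpolation=cv2.INTER_CUBIC);B=cv2.resize(b["img"][215:350,225:345,::-1],None,fx=3.3,fy=3.3,interpolation=cv2.INTER_CUBIC)
o=np.zeros((600,800,3),np.uint8);o[:A.shape[0],:A.shape[1]]=A;o[:B.shape[0],400:400+B.shape[1]]=B;cv2.imwrite("pics/z1.png",o)
s=r.read_state();print(s["time"],s["ee_pos"],s["ft_force"],s["width"],Ro.from_quat(s["eef_rot"]).as_matrix().round(3))
E
```

```text
2.7 [ 0.54311485 -0.02445619  0.13334697] [ 0.00676702 -0.40833038 -0.0245799 ] 0.0006363575316328427 [[ 0.992  0.129  0.   ]
 [ 0.129 -0.992  0.   ]
 [ 0.    -0.    -1.   ]]
```

View pics/z1.png

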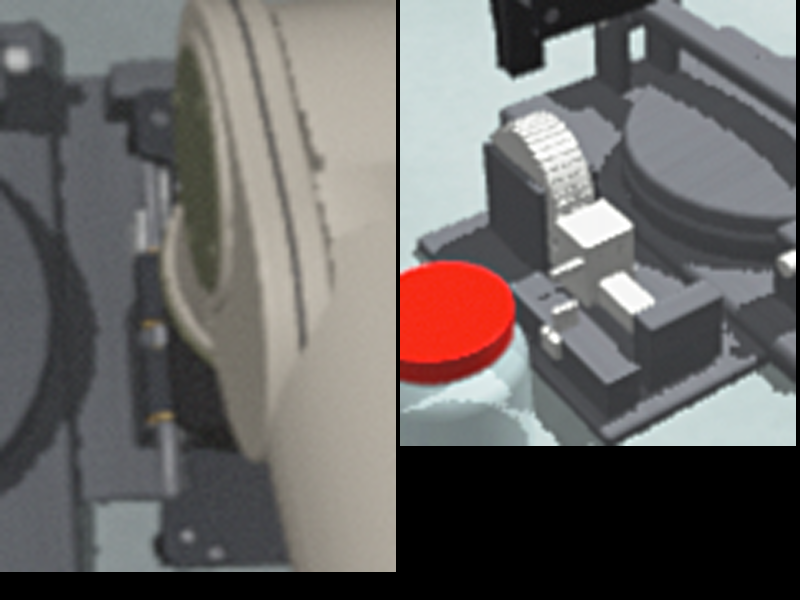

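The scene view stays clear of the arm, and the fingertip sits above and a little behind the wheel. I'll lower it to touch.

Emit:
{"api": "play_rows", "payload": {
  "commands": [
    [0, 0, -2.0, 0, 0, 0, 0],
    [0, 0, -0.8, 0, 0, 0, 0],
    [0, 0, -0.4, 0, 0, 0, 0],
    [0, 0, -0.2, 0, 0, 0, 0],
    [0, 0, 0, 0, 0, 0, 0],
    [0, 0, 0, 0, 0, 0, 0]
  ]
}}

```text
time: 3.45
ee_pos: [0.5433, -0.0245, 0.0992]
eef_rot: [0.998, 0.064, 0.0, 0.0]
ft_force: [0.5, -1.2, 3.6]
width: 0.0004
```

Emit:
{"api": "play_rows", "payload": {
  "commands": [
    [0, 0, -0.2, 0, 0, 0, 0],
    [0, 0, -0.2, 0, 0, 0, 0],
    [0, 0, 0, 0, 0, 0, 0],
    [0.25, 0.03, 0, 0, 0, 0, 0],
    [0.25, 0.03, 0, 0, 0, 0, 0],
    [0.25, 0.03, 0, 0, 0, 0, 0],
    [0.25, 0.03, 0, 0, 0, 0, 0],
    [0.25, 0.04, 0, 0, 0, 0, 0],
    [0.25, 0.04, 0, 0, 0, 0, 0],
    [0, 0, 0, 0, 0, 0, 0]
  ]
}}

```text
time: 4.7
ee_pos: [0.5588, -0.0224, 0.0953]
eef_rot: [0.998, 0.064, 0.001, 0.0]
ft_force: [0.3, -0.2, 8.6]
width: 0.0004
```

```bash
python3 - <<'E'
from h import *
b=snap("scene","b2",(240,260,315,340),8);s=r.read_state();print(s["time"],s["ee_pos"],s["ft_force"])
E
```

```text
4.75 [ 0.55880164 -0.02245102  0.09535489] [-0.13948699  0.23616321  8.45144792]
```

View pics/b2.png

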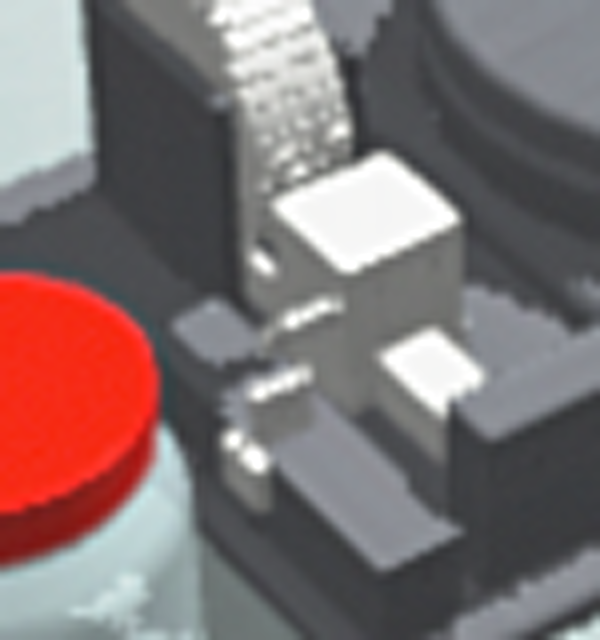

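The pointer end is now near px (273.5,301), so it is advancing towards the mark at (278.4,306.5), at about 8.5 N. I'll finish this stroke and add a second.

Emit:
{"api": "play_rows", "payload": {
  "commands": [
    [0.25, 0.03, 0, 0, 0, 0, 0],
    [0.25, 0.03, 0, 0, 0, 0, 0],
    [0.25, 0.03, 0, 0, 0, 0, 0],
    [0.25, 0.04, 0, 0, 0, 0, 0],
    [0, 0, 0, 0, 0, 0, 0],
    [0, 0, 1.5, 0, 0, 0, 0],
    [-1.2, -0.16, 0, 0, 0, 0, 0],
    [-1.2, -0.15, 0, 0, 0, 0, 0],
    [0, 0, -0.9, 0, 0, 0, 0],
    [0, 0, -0.4, 0, 0, 0, 0],
    [0, 0, -0.2, 0, 0, 0, 0],
    [0, 0, 0, 0, 0, 0, 0]
  ]
}}

```text
time: 6.25
ee_pos: [0.544, -0.0246, 0.0945]
eef_rot: [0.998, 0.064, -0.0, 0.0]
ft_force: [-2.3, -1.5, 7.8]
width: 0.0005
```

Emit:
{"api": "play_rows", "payload": {
  "commands": [
    [0.3, 0.04, 0, 0, 0, 0, 0],
    [0.3, 0.04, 0, 0, 0, 0, 0],
    [0.3, 0.04, 0, 0, 0, 0, 0],
    [0.3, 0.04, 0, 0, 0, 0, 0],
    [0.3, 0.04, 0, 0, 0, 0, 0],
    [0.3, 0.04, 0, 0, 0, 0, 0],
    [0.3, 0.04, 0, 0, 0, 0, 0],
    [0.3, 0.03, 0, 0, 0, 0, 0],
    [0, 0, 0, 0, 0, 0, 0],
    [0, 0, 1.5, 0, 0, 0, 0],
    [0, 0, 0, 0, 0, 0, 0]
  ]
}}

```text
time: 7.62
ee_pos: [0.5684, -0.021, 0.1105]
eef_rot: [0.998, 0.065, 0.001, 0.0]
ft_force: [0.2, -0.4, 0.6]
width: 0.0005
```

```bash
python3 - <<'E'
from h import *
b=snap("scene","b3",(240,260,315,340),8);s=r.read_state();print(s["time"],s["ee_pos"],s["ft_force"])
E
```

```text
7.675 [ 0.56801924 -0.02113916  0.10981233] [ 0.2736095  -0.17764915  0.27623435]
```

View pics/b3.png

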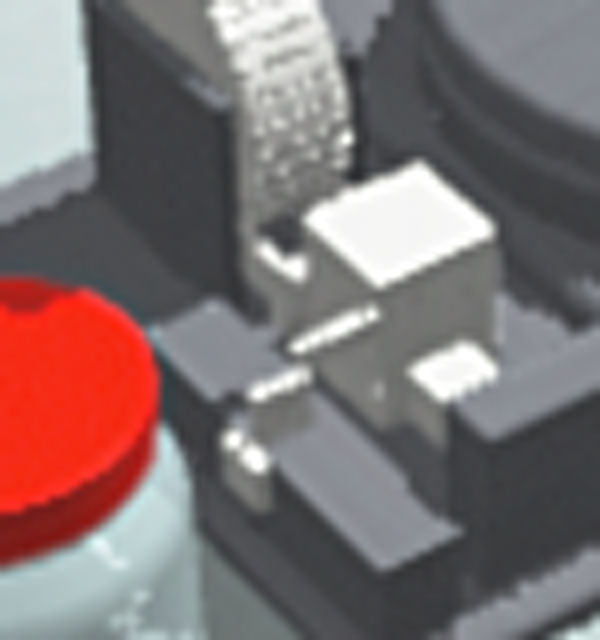

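```bash
python3 - <<'E'
from h import *
s=dict(np.load("pics/b3.npz"));yaw=.1295;c,n=np.cos(yaw),np.sin(yaw)
q=[[375,313],[295,347],[305,375],[255,394]]
px=(np.array(q)+.5)/8-.5+[240,260];P=back(s,px,.055);print((P[:,:2]@[[c,-n],[n,c]]).round(4))
E
```

```text
[[ 0.6433 -0.1126]
 [ 0.6426 -0.1339]
 [ 0.6521 -0.1373]
 [ 0.651  -0.1497]]
```

About 9 mm is left, which needs about 23 mm of rim. I'll roll a third stroke of 22 mm, lift, and check.

Emit:
{"api": "play_rows", "payload": {
  "commands": [
    [-1.2, -0.16, 0, 0, 0, 0, 0],
    [-1.2, -0.15, 0, 0, 0, 0, 0],
    [0, 0, -0.9, 0, 0, 0, 0],
    [0, 0, -0.4, 0, 0, 0, 0],
    [0, 0, -0.2, 0, 0, 0, 0],
    [0, 0, 0, 0, 0, 0, 0],
    [0.3, 0.04, 0, 0, 0, 0, 0],
    [0.3, 0.04, 0, 0, 0, 0, 0],
    [0.3, 0.04, 0, 0, 0, 0, 0],
    [0.3, 0.04, 0, 0, 0, 0, 0],
    [0.3, 0.04, 0, 0, 0, 0, 0],
    [0.3, 0.04, 0, 0, 0, 0, 0],
    [0.2, 0.02, 0, 0, 0, 0, 0],
    [0.2, 0.02, 0, 0, 0, 0, 0],
    [0, 0, 0, 0, 0, 0, 0],
    [0, 0, 0, 0, 0, 0, 0],
    [0, 0, 1.5, 0, 0, 0, 0],
    [0, 0, 0, 0, 0, 0, 0]
  ]
}}

```text
time: 9.93
ee_pos: [0.5665, -0.0214, 0.1106]
eef_rot: [0.998, 0.065, 0.001, 0.0]
ft_force: [0.5, 0.5, -0.7]
width: 0.0003
```

```bash
python3 - <<'E'
from h import *
b=snap("scene","b4",(240,260,315,340),8);s=r.read_state();print(s["time"],s["ee_pos"],s["ft_force"])
E
```

```text
9.975 [ 0.56614227 -0.02146457  0.10993309] [ 0.57965583 -0.39801321 -0.63101091]
```

View pics/b4.png

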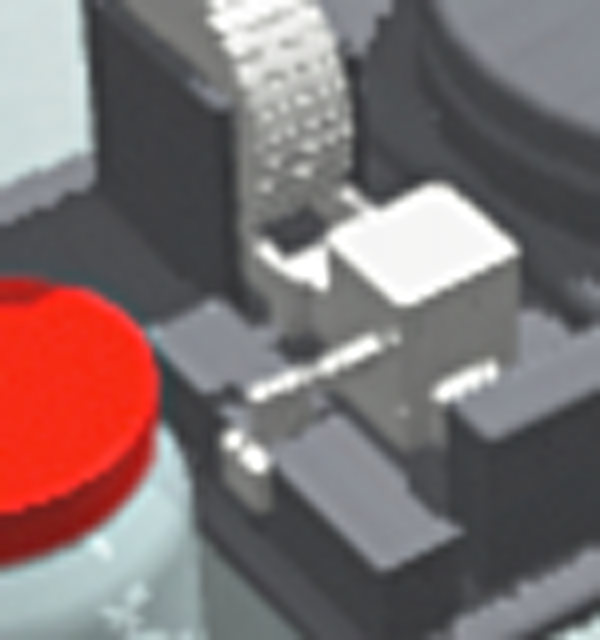

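The blades now form one line, from (252,394) to about (388,338). I'll lift, retreat and verify from above.

Emit:
{"api": "play_rows", "payload": {
  "commands": [
    [0, 0, 5, 0, 0, 0, 0],
    [0, 0, 5, 0, 0, 0, 0],
    [-2, -4, 0, 0, 0, 0, 0],
    [-2, -4, 0, 0, 0, 0, 0],
    [-2, -4, 0, 0, 0, 0, 0],
    [-2, -4, 0, 0, 0, 0, 0],
    [-2, -4, 0, 0, 0, 0, 0],
    [-2, -4, 0, 0, 0, 0, 0],
    [-2, -4, 0, 0, 0, 0, 0],
    [-2, -4, 0, 0, 0, 0, 0],
    [0, 0, 0, 0, 0, 0, 0],
    [0, 0, 0, 0, 0, 0, 0]
  ]
}}

```text
time: 11.48
ee_pos: [0.4061, -0.3408, 0.2091]
eef_rot: [0.998, 0.065, -0.0, -0.0]
ft_force: [-0.1, -0.3, 0.3]
width: 0.0001
```

```bash
python3 - <<'E'
from h import *
c=snap("top","t5");b=snap("scene","b5")
A=cv2.resize(c["img"][200:235,370:410,::-1],None,fx=10,fy=10,interpolation=cv2.INTER_CUBIC)
B=cv2.resize(b["img"][280:315,260:300,::-1],None,fx=10,fy=10,interpolation=cv2.INTER_CUBIC)
F=cv2.resize(c["img"][:,:,::-1],(320,240));o=np.zeros((600,800,3),np.uint8);o[:350,:400]=A;o[:350,400:]=B;o[355:595,:320]=F;cv2.imwrite("pics/z5.png",o)
s=r.read_state();print(s["time"],s["ee_pos"])
E
```

```text
11.575 [ 0.40660883 -0.34027631  0.20946035]
```

View pics/z5.png

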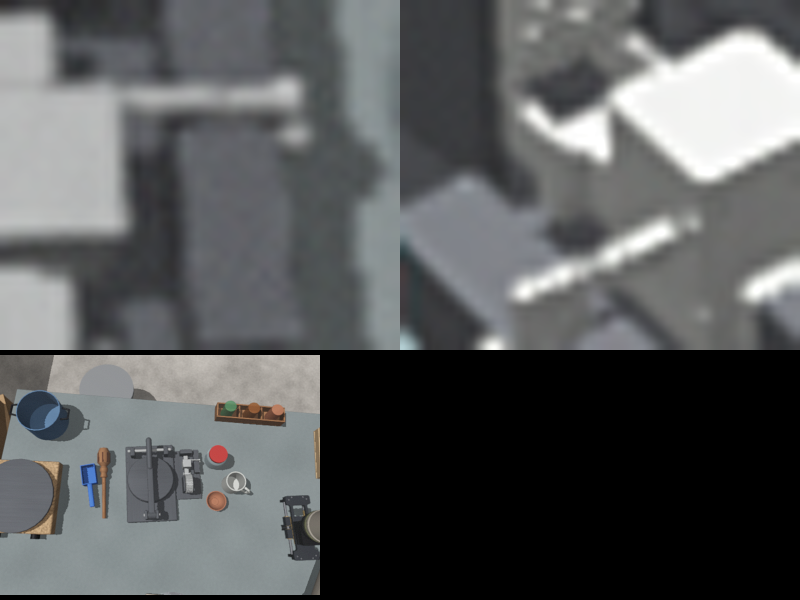

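Seen from above, the pointer and mark form one straight bar, crop (130,98) to (300,92). The scene view shows the same, and every bystander is in its place. The residual is under 1 mm, so I'll hand it in.

```bash
python3 -c "
from bench import r
print(r.close_job())"
```

```text
the job is handed in; nothing more can be done
None
```

The stop is set: its pointer blade lines up with the gauge mark, and I have handed the job in. No verdict is reported.

- **Rolling:** I used three strokes with the shut fingertips on top of the wheel, about 71 mm of rim travel in all. It was pressed about 5 mm down; the force readings taken on the wheel never passed 8.6 N.
- **Gap:** it was about 29 mm at the start, with the two cameras differing by about 2 mm. After two strokes about 9 mm was left.
- **Final check:** with the arm well clear, both cameras show the two blades as one straight line. I put the remaining error at under 1 mm by eye; I did not compute it again.
- **Everything else:** the bystanders, the lever and the mark look unmoved in the last picture, though I did not measure their positions. The arm was touching nothing at the end, at about 11.6 s. No check failed.

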